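Shut and lock the drive access panel of a vial conveyor

TASK

The vial conveyor's drive has been serviced and its access panel left ajar. With the fingertips, push the panel down shut onto its seal, then set them in the slot of the blue quarter-turn fastener, press it down and turn it clockwise a quarter turn until it stops with its yellow pointer at the green dot and the panel is locked flush. Do not lift the panel or disturb the vial and the trays beside the machine, and finish clear of everything.

Things in the scene. Friction and masses are not known exactly. Their poses are not given: they have to be found in the camera images.
- machine: Drive housing with the conveyor behind it. Aluminium box 260 x 320 mm, deck 100 mm above the table; x away from the robot's side, y to the left, origin under the box's centre. The access panel lies on the deck, hinged along its far edge; the side towards the robot is free. A rubber seal under the free edge springs the unlocked panel about 5 mm (0.025 rad) proud.
- panel (a joint): Hinge angle of the access panel, a light-grey plate 224 x 240 x 4 mm. 0 = flush: level, on a firm stop, top face 109 mm above the table; grows as the free edge rises. The hinge is stiff, so the panel stays at any angle; 1 to 3 N down near the free edge swings it shut to the seal. From there, about 11 N down on the fastener brings it flush.
- panel_edge (a point): Middle of the panel's free edge, on the top face. x from here towards the hinge (its axis is 220 mm away, 2 mm below the top face), y to the left along the edge seen from the robot's side, z out of the top face. The fastener's axis is 65 mm along +x. The top face is bare from 60 to 120 mm either side of the middle.
- fastener (a joint): Turn of the cam fastener: 0 = open (yellow pointer at the red dot), 1.57 = locked, at its end stop (pointer at the green dot); grows clockwise from above. Takes 0.1 to 0.2 N m; stays put. From about 0.85 rad on its cam tongue passes under the housing's lip only while the panel is pressed flush (within 1 mm), else it jams. Turned while up, it keeps the panel from shutting.
- dish: The fastener's blue round dish, 88 mm across, top face 4 mm above the panel's. A straight finger slot with black floor, 28 wide, 66 long, 16 mm deep, is centred on its turning axis. Origin: on the axis at the slot's floor (97 mm above the table when flush). y along the slot, x across it, z out of the dish; the yellow pointer is at the slot's -y end.
- vial: Loose amber glass vial with white cap standing on the table beside the machine, 22 mm across, 62 mm tall; origin at the centre of its underside. Leave alone.
- packed_tray: Loose white tray, 87 x 162 x 26 mm, with six amber vials lying in it, on the table beside the machine; origin at the centre of its underside. Leave alone.
- empty_trays: Loose nest of four empty white trays, 87 x 162 x 47 mm, on the table beside the machine; origin at the centre of its underside. Leave alone.

How it is judged:
On the way, in this order (a step that is already met when the one before it is completed fails the run):
1. the panel is pushed shut onto its seal while the fastener is still open (value of joint panel below 0.035 rad and value of joint fastener below 0.6 rad), for 0.1 s.
2. the fingers turn the fastener past where its cam takes hold, with the panel flush (value of joint fastener above 1 rad and value of joint panel below 0.015 rad and contact force between the fingers and dish above 0.3 N), for 0.05 s.
At the end, for the whole second after the job is handed in: The fastener is turned to its stop (at least 1.43 of 1.57 rad), the panel stays flush by itself (within 0.012 rad, 2.6 mm at its free edge) and at rest, and the vial and trays are where they stood (within 15 mm), the vial upright (value of joint fastener above 1.43 rad and value of joint panel below 0.012 rad and linear speed of dish below 0.01 m/s and distance of each of vial, packed_tray, empty_trays from where it was at the start of the episode below 0.015 m and angle between vial's own z axis and vertical below 0.2 rad); the robot touches nothing.
It fails at once if the panel is lifted open (beyond 0.47 rad) (value of joint panel above 0.47 rad).
It fails at once if the vial is moved, lifted or tipped (distance of vial from where it was at the start of the episode above 0.015 m or angle between vial's own z axis and vertical above 0.35 rad).
It fails at once if a tray is moved or lifted (distance of any of packed_tray, empty_trays from where it was at the start of the episode above 0.015 m).
It also fails if it takes over 58 s, if anything falls off the work surface, if the arm or the gripper's body presses on something with over 40 N, if the wrist force passes 120 N, or if a joint passes its speed limit or range.

ROBOT

A 6-joint arm with a two-finger parallel gripper is mounted at the origin on the work surface. World frame = base frame: x ahead of the robot, y to its left, z up, the work surface at z = 0. Lengths are in m, angles in rad, forces in N, time in s.
With the tool pointing down it reaches from about 0.275 to 0.875 m from the base axis. Payload 12.5 kg.
Tool frame: the origin (TCP) lies at the very end of the fingers, on their centre line; the grasp point (between the pads) lies 19 mm behind it; z points along the fingers, y is the line along which they close (so a half turn about z gives the same grasp; the last joint's range is limited). The gripper opens to 85 mm and grips with 20 to 120 N. Pads are 22 mm wide; open, the fingers measure 114 mm over their backs; the gripper's body (76 mm by 85 mm) begins 54 mm behind the grasp point. The pads swing forward as they close: fully open they stand 13 mm farther back than shut.
Start: joints at [-1.423, 0.351, 1.652, -0, 1.139, -0.085], TCP at [0.127, -0.535, 0.231] pointing down, gripper open.
Joint ranges: [-2.75, 2.75], [-0.79, 2.1], [0.01, 2.65], [-1.57, 4.71], [0.07, 3.14], [-2.87, 2.87]. Speed limits (rad/s): [2.22, 2.22, 2.79, 3.14, 3.14, 3.14].

INTERFACE

Orientations are given as a 3x3 rotation matrix whose columns are the frame's x, y, z axes.
In Python, from bench import manip gives the robot as it stands. Calls block until the motion is done:
- manip.move_ptp(position, orientation): joint-space move of the TCP to a pose.
- manip.move_l(position, attitude=None, max_speed=0.15): straight line of the TCP; attitude=None keeps the orientation; max_speed is the mean speed in m/s.
- manip.move_j(angles): joint-space move.
- manip.set_gripper(opening, effort=None): opening from 0.0 (shut) to 1.0 (fully open); effort is the grip in N (None keeps the last); returns when the fingers have stopped.
- manip.dwell(seconds).
- manip.inverse_kinematics(position, orientation): joint angles nearest the present ones, or None.
- manip.grab_frame(name): name is "scene" or "top" or "wrist"; returns (picture, depth): 400x640x3 uint8, red, green, blue; 400x640 float32, m along the optical axis (not along the pixel's ray), 0 where there is no reading.
- manip.get_calibration(name): a dict with "camera_matrix" (3x3 intrinsics, pixels), "R" (3x3) and "t" (3): a world point X has camera coordinates R X + t. Camera axes: x right, y down, z forward; pixel columns grow to the right and rows downward; lengths in m; the calibration is good to about 2 mm. A picture is of the moment at which its call begins: read the wrist's pose just before it. get_calibration takes no time and is no camera call; for the wrist camera it gives the pose at the moment of the call.
A pose or a line that the arm cannot do raises manip.Unreachable and nothing moves.
- manip.sign_off(): hands the job in; it is judged then, once.
Trained networks look in the newest picture that a camera, given by its name, has taken for a name from the list of things; names that differ only in an ending like _2 or _b are one class to them, and where a whole thing is asked for, a point or a joint stands for the part that bears it (a point fixed in the world has none). Each returns a list of dicts, best first, with "confidence" (0 to 1); they miss things now and then, are a little off and sometimes report something else, mostly with a low value. They report only what shows in the picture. A call takes as long as a camera call.
- manip.look_for(camera, name): "at" ([x, y, z] in m, in world coordinates, good to about 4 mm: the middle of the surface that is visible of it).
Readings, each from a call of its own:
- manip.current_time(): time.
- manip.current_qpos(): joint angles.
- manip.current_joint_vel(): joint speeds.
- manip.current_joint_torque(): joint torques, N m.
- manip.current_ee_pos(): TCP position.
- manip.current_tcp_rot(): TCP orientation.
- manip.current_force(): force on the tool from outside, world axes, zero at the start.
- manip.current_ft_torque(): the same for the moment, N m.
- manip.current_grip_width(): opening from 0.0 (shut) to 1.0 (fully open).
- manip.current_grip_force(): force on a finger pad.
Only numpy, scipy, OpenCV 4.12 (cv2) and the standard library are available. Lean on these libraries where they do the work, as an engineer would, in place of code of your own. Each camera call takes 0.05 s, during which the arm holds its last target. There are 200 camera calls.

## Working session

There is one attempt and no reset: what is moved stays moved. The work goes in short steps, each a Python script; the robot and the scene stay as the last script left them, time stands still between calls to the robot, and variables do not carry over. Pictures are saved under pics/ and viewed, at most 10 in all, crops included, and the job is handed in when it is done.

```bash
mkdir -p pics; ls
cat > h.py <<'E'
from bench import manip as m
import numpy as np, cv2
def grab(c,save=None):
    K=m.get_calibration(c); p,d=m.grab_frame(c)
    if save: cv2.imwrite('pics/'+save,cv2.cvtColor(p,cv2.COLOR_RGB2BGR))
    v,u=np.mgrid[:400,:640]
    M=np.array(K['camera_matrix']);R=np.array(K['R']);t=np.array(K['t'])
    P=np.stack([(u-M[0,2])/M[0,0]*d,(v-M[1,2])/M[1,1]*d,d],-1)
    return p,d,(P-t)@R   # world xyz per pixel
E
python3 - <<'E'
from h import *
for c in ('scene','top'):
    p,d,W=grab(c,c+'0.png'); np.savez(c+'0.npz',p=p,d=d,W=W)
    for n in ('machine','panel','panel_edge','fastener','dish','vial','packed_tray','empty_trays'):
        print(c,n,[(np.round(o['at'],3).tolist(),round(o['confidence'],2)) for o in m.look_for(c,n)[:2]])
print(m.current_time())
E
```

```text
pics
scene machine [([0.71, -0.121, 0.116], 0.84)]
scene panel [([0.598, -0.091, 0.134], 0.76)]
scene panel_edge [([0.601, -0.097, 0.132], 0.92)]
scene fastener [([0.552, -0.089, 0.143], 0.95), ([0.601, -0.092, 0.132], 0.22)]
scene dish [([0.556, -0.085, 0.146], 0.72), ([0.709, -0.12, 0.113], 0.63)]
scene vial [([0.52, -0.324, 0.042], 0.7)]
scene packed_tray [([0.552, 0.185, 0.021], 0.65)]
scene empty_trays [([0.649, -0.314, 0.027], 0.56)]
top machine [([0.705, -0.07, 0.114], 0.86)]
top panel [([0.591, -0.079, 0.136], 0.67)]
top panel_edge [([0.587, -0.075, 0.136], 0.6), ([0.513, -0.319, 0.048], 0.52)]
top fastener [([0.55, -0.085, 0.148], 0.94)]
top dish [([0.554, -0.082, 0.145], 0.68), ([0.587, -0.076, 0.139], 0.46)]
top vial [([0.512, -0.318, 0.047], 0.46)]
top packed_tray [([0.552, 0.174, 0.028], 0.74)]
top empty_trays [([0.651, -0.324, 0.031], 0.76)]
0.9
```

View pics/scene0.png

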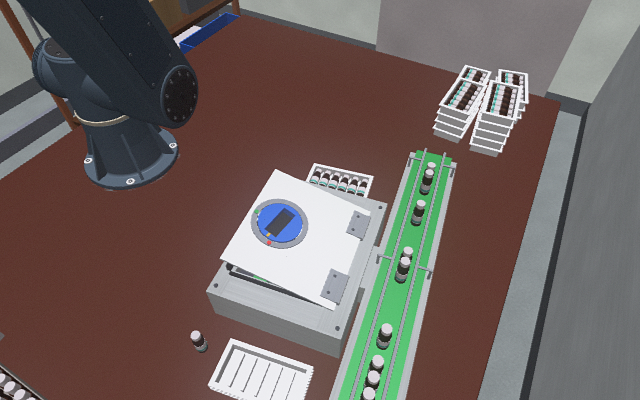

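View pics/top0.png

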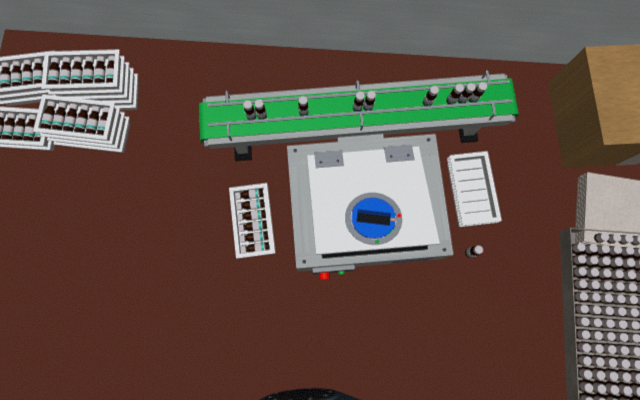

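The panel is ajar, with its free edge towards the robot. In the top view the dish is at about (374,218), its slot lies roughly along world y with the pointer by the red dot (399,215), and the green dot is at (377,241). The vial (475,251) and the trays are to the sides.

Run:
```python
from h import *
for c in ('top','scene'):
    z=np.load(c+'0.npz'); p=z['p'].astype(int); W=z['W']; d=z['d']
    r,g,b=p[...,0],p[...,1],p[...,2]
    box=(d>0)&(W[...,0]>.4)&(W[...,0]<.85)&(abs(W[...,1]+.08)<.17)
    pan=box&(np.minimum(np.minimum(r,g),b)>205)&(W[...,2]>.1)
    pan=cv2.erode(pan.astype(np.uint8),np.ones((3,3)))>0
    P=W[pan]
    for _ in range(4):
        A=np.c_[P[:,:2],np.ones(len(P))]; k=np.linalg.lstsq(A,P[:,2],rcond=None)[0]
        e=A@k-P[:,2]; P=P[abs(e)<max(.003,2*e.std())]
    print(c,'panel n',len(P),'tilt',np.arctan(np.hypot(*k[:2])),'dir down',np.arctan2(-k[1],-k[0]),'rms',e.std(),'k',k)
    rect=cv2.minAreaRect(P[:,:2].astype(np.float32)); print(' rect',np.round(cv2.boxPoints(rect),3).tolist())
    bl=box&(b>150)&(r<90)&(g<130); B=W[bl]; B=B[abs(B[:,2]-np.median(B[:,2]))<.03]
    h=cv2.convexHull(B[:,:2].astype(np.float32)); print(' blue',len(B),np.round(cv2.minEnclosingCircle(h),4) if 0 else cv2.minEnclosingCircle(h),B.mean(0).round(4))
    bk=box&(p.max(2)<70)&(W[...,2]>.11)&(np.hypot(W[...,0]-B[:,0].mean(),W[...,1]-B[:,1].mean())<.04); Q=W[bk]
    q=Q-Q.mean(0); s=np.linalg.svd(q[:,:2],full_matrices=False); print(' slot',len(Q),Q.mean(0).round(4),'ax',s[2][0],'ang',np.arctan2(s[2][0][1],s[2][0][0]))
    for n,mk in (('red',box&(r>180)&(g<90)&(b<90)),('green',box&(g>130)&(r<90)&(b<110)),('yel',box&(r>160)&(g>140)&(b<90))):
        Q=W[mk]; print(' ',n,len(Q),Q.mean(0).round(4) if len(Q) else '')
    dk=box&(abs(W[...,2]-.1)<.004)
    print(' deck',dk.sum(),np.round(cv2.boxPoints(cv2.minAreaRect(W[dk][:,:2].astype(np.float32))),3).tolist(), np.median(W[dk][:,2]))
print(m.get_calibration('top')['R'],m.get_calibration('top')['t'])
```

```text
top panel n 6710 tilt 0.24213252884693642 dir down 0.15574522342670677 rms 0.001340922599794426 k [-0.24398875 -0.03831034  0.27626995]
 rect [[0.47600001096725464, 0.02199999988079071], [0.5120000243186951, -0.20999999344348907], [0.7200000286102295, -0.17800000309944153], [0.6840000152587891, 0.05400000140070915]]
 blue 957 ((0.5533583164215088, -0.08511722087860107), 0.04448489099740982) [ 0.5526 -0.084   0.1487]
 slot 268 [ 0.5539 -0.0866  0.132 ] ax [-0.05775164 -0.99833098] ang -1.6285801224552787
  red 55 [ 0.4622 -0.0234  0.0809]
  green 3751 [ 0.7941 -0.0741  0.1137]
  yel 4 [ 0.5514 -0.1223  0.152 ]
 deck 6116 [[0.44600000977516174, 0.06300000101327896], [0.5009999871253967, -0.2919999957084656], [0.7770000100135803, -0.25], [0.722000002861023, 0.10599999874830246]] 0.09888693711579274
scene panel n 7598 tilt 0.24180930432796066 dir down 0.15208340064426534 rms 0.0011395223350589446 k [-0.24378845 -0.0373647   0.27729646]
 rect [[0.47600001096725464, 0.02199999988079071], [0.5120000243186951, -0.210999995470047], [0.722000002861023, -0.17900000512599945], [0.6859999895095825, 0.05400000140070915]]
 blue 750 ((0.5543741583824158, -0.08578263223171234), 0.04436785355210304) [ 0.5509 -0.0831  0.1502]<stdin>:17: RuntimeWarning: Mean of empty slice.
  ret = um.true_divide(
Traceback (most recent call last):
IndexError: index 0 is out of bounds for axis 0 with size 0
```

```bash
cat >> h.py <<'E'
yaw=.153; u=np.array([np.cos(yaw),np.sin(yaw)]); v=np.array([-u[1],u[0]])
edge=np.array([.486,-.0955])   # free edge middle when flush
def down(a):  # tool z down, tool y along world angle a
    y=np.array([np.cos(a),np.sin(a),0]); z=np.array([0,0,-1.]); return np.c_[np.cross(y,z),y,z]
def st(): print(round(m.current_time(),2),np.round(m.current_ee_pos(),4),'F',np.round(m.current_force(),1),'T',np.round(m.current_ft_torque(),2),flush=True)
E
python3 - <<'E'
from h import *
R0=np.array(m.current_tcp_rot()); print(R0.round(2))
a0=np.arctan2(R0[1,1],R0[0,1])
xy=edge+.020*u+.09*v; print(xy)
for a in (yaw+np.pi/2,yaw-np.pi/2,yaw,yaw+np.pi): print(a,m.inverse_kinematics([*xy,.2],down(a)))
c=edge+.065*u
for a in np.arange(-3.1,3.2,.4): 
    q=m.inverse_kinematics([*c,.2],down(a)); print(round(a,2),None if q is None else round(q[5],2))
E
```

```text
[[ 0.97  0.23 -0.  ]
 [ 0.23 -0.97  0.  ]
 [-0.   -0.   -1.  ]]
[ 0.49205003 -0.00350328]
1.7237963267948966 [-1.01761047e-01  2.83835390e-01  1.83149466e+00 -4.44089210e-16
  1.02626261e+00 -1.82555737e+00]
-1.4177963267948965 [-1.01761047e-01  2.83835390e-01  1.83149466e+00 -4.44089210e-16
  1.02626261e+00  1.31603528e+00]
0.153 [-1.01761047e-01  2.83835390e-01  1.83149466e+00 -4.44089210e-16
  1.02626261e+00 -2.54761047e-01]
3.294592653589793 None
-3.1 2.86
-2.7 2.46
-2.3 2.06
-1.9 1.66
-1.5 1.26
-1.1 0.86
-0.7 0.46
-0.3 0.06
0.1 -0.34
0.5 -0.74
0.9 -1.14
1.3 -1.54
1.7 -1.94
2.1 -2.34
2.5 -2.74
2.9 None
```

Run:
```python
from h import *
m.set_gripper(0.0)
xy=edge+.020*u+.09*v; R=down(yaw+np.pi/2)
m.move_ptp([*xy,.23],R); m.move_l([*xy,.165]); st()
for z in (.15,.14,.13,.122,.117,.114,.112,.110):
    m.move_l([*xy,z],max_speed=.06); st()
    if m.current_force()[2]>12: break
m.dwell(.2); st()
m.move_l([*xy,.19])
p,d,W=grab('top','top1.png'); np.savez('top1.npz',p=p,W=W,d=d)
# retreat so the wrist camera sees the fastener
c=edge+.065*u
m.move_ptp([*(c-.06*u),.30],R)
p,d,W=grab('wrist','w1.png'); np.savez('w1.npz',p=p,W=W,d=d); st()
```

```text
4.55 [ 0.4924 -0.0038  0.1656] F [ 0.1 -0.3  0.2] T [-0.02 -0.02  0.03]
4.95 [ 0.4919 -0.0035  0.1498] F [-0.5 -0.2  0. ] T [-0.01 -0.    0.  ]
5.27 [ 0.4918 -0.0035  0.1396] F [0.  0.3 0.1] T [ 0.02 -0.   -0.01]
5.58 [ 0.4918 -0.0035  0.1296] F [ 0.1  0.3 -0.3] T [ 0.01 -0.04 -0.03]
5.87 [ 0.4918 -0.0035  0.1216] F [-0.1  1.5  0.2] T [ 0.06 -0.02  0.05]
6.12 [ 0.492  -0.0035  0.1168] F [ 0.1 -0.3 -0.5] T [ 0.05 -0.01 -0.01]
6.37 [ 0.492  -0.0035  0.1139] F [ 0.2 -0.1  0.1] T [0.   0.02 0.01]
6.62 [ 0.492  -0.0035  0.1119] F [-1.   0.1  1.6] T [0.01 0.11 0.01]
6.87 [ 0.492  -0.0035  0.1099] F [-1.6 -0.9  2.1] T [0.02 0.31 0.02]
7.07 [ 0.4919 -0.0035  0.1099] F [-2.6 -0.1  2.8] T [-0.05  0.32 -0.03]
8.47 [ 0.4904 -0.0941  0.2983] F [-1.3 -0.6 -0.5] T [-0.07 -0.01  0.  ]
```

View pics/w1.png

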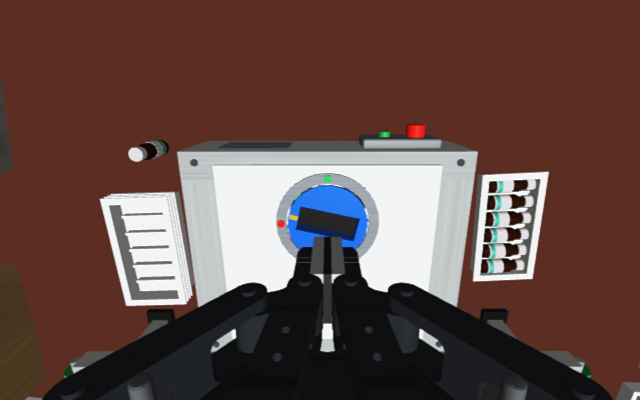

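The panel now lies on the housing. In the wrist view the dish centre is near (327,222), the green dot at (327,178), the red dot at (281,223) and the pointer at about (293,217), so the fastener is still nearly open. Next I'll measure the panel tilt and the slot.

```bash
cat >> h.py <<'E'
def meas(p,W,d):
    p=p.astype(int); r,g,b=p[...,0],p[...,1],p[...,2]
    c0=edge+.065*u; X=W[...,:2]-c0; rad=np.hypot(X[...,0],X[...,1]); Z=W[...,2]
    ok=(d>0)&(Z>.08)&(Z<.17)
    a,bb=X@u,X@v
    pan=ok&(abs(bb)<.105)&(a>-.055)&(a<.09)&(rad>.062)&(p.min(2)>150); P=W[pan]
    for _ in range(4):
        A=np.c_[P[:,:2],np.ones(len(P))]; k=np.linalg.lstsq(A,P[:,2],rcond=None)[0]; e=A@k-P[:,2]; P=P[abs(e)<max(.002,2*e.std())]
    print('panel n',len(P),'tilt along u',k[:2]@-u,'z edge',k@[*edge,1],'z at axis',k@[*c0,1])
    B=W[ok&(rad<.07)&(b>120)&(r<90)&(g<140)]
    print('blue circle',cv2.minEnclosingCircle(cv2.convexHull(B[:,:2].astype(np.float32))),'z',np.median(B[:,2]))
    bk=ok&(rad<.045)&(p.max(2)<70)&(Z<.112); Q=W[bk][:,:2].astype(np.float32)
    if len(Q)>20:
        rc=cv2.minAreaRect(Q); bx=cv2.boxPoints(rc); L=max((bx[1]-bx[0],bx[2]-bx[1]),key=np.linalg.norm)
        s=np.linalg.svd(Q-Q.mean(0),full_matrices=False)[2][0]
        print('slot n',len(Q),'rect',np.round(rc[0],4),np.round(rc[1],4),'ang mod pi',np.arctan2(L[1],L[0])%np.pi,'pca',np.arctan2(s[1],s[0])%np.pi,'z',np.median(W[bk][:,2]))
    for n,mk in (('red',(r>150)&(g<90)&(b<90)),('green',(g>120)&(r<100)&(b<120)),('yel',(r>130)&(g>110)&(b<90))):
        Q=W[ok&(rad<.075)&mk]
        if len(Q): q=Q.mean(0); print(n,len(Q),q.round(4),'ang',np.arctan2(*(q[:2]-c0)[::-1]))
    print('c0',c0)
E
python3 - <<'E'
from h import *
for c in ('top1','w1'):
    z=np.load(c+'.npz'); print(c); meas(z['p'],z['W'],z['d'])
E
```

```text
top1
panel n 1737 tilt along u 0.024647600740691663 z edge 0.11326396867039816 z at axis 0.11166187462225322
blue circle ((0.5441271066665649, -0.12686485052108765), 0.010341217741370201) z 0.11502518526680773
red 10 [ 0.5553 -0.1355  0.1156] ang -1.470166064943439
c0 [ 0.55024069 -0.08559376]
w1
panel n 10433 tilt along u 0.025320653431515825 z edge 0.11385435168193934 z at axis 0.11220850920889082
blue circle ((0.5477619171142578, -0.08442158252000809), 0.04527335241436958) z 0.11658687480021354
slot n 986 rect [ 0.5504 -0.0843] [0.0659 0.0216] ang mod pi 1.5053785 pca 1.5055871 z 0.10020018949876036
red 39 [ 0.5547 -0.1352  0.1158] ang -1.4809141118601967
green 44 [ 0.4968 -0.0932  0.1174] ang -3.0007722136051407
yel 29 [ 0.5444 -0.1224  0.1176] ang -1.72776542654554
c0 [ 0.55024069 -0.08559376]
```

Run:
```python
from h import *
c=np.array([.549,-.0850]); R=down(1.505)
m.set_gripper(0.3); print('grip',m.current_grip_width())
m.move_ptp([*c,.20],R); m.move_l([*c,.130]); st()
for z in list(np.arange(.124,.103,-.004))+list(np.arange(.102,.084,-.0015)):
    m.move_l([*c,z],max_speed=.05); st(); F=m.current_force()
    if F[2]>(6 if z>.106 else 14): break
```

```text
grip 0.2988835610960196
9.99 [ 0.5496 -0.0853  0.1316] F [ 0.1  0.6 -0.2] T [ 0.04 -0.03  0.01]
10.26 [ 0.5491 -0.085   0.1243] F [ 0.1  0.7 -0.3] T [-0.02 -0.   -0.01]
10.51 [ 0.5489 -0.085   0.1198] F [-0.1 -0.7 -0. ] T [-0.02 -0.   -0.03]
10.76 [ 0.5488 -0.085   0.1157] F [-0.5  0.2  0.7] T [-0.01  0.01  0.01]
11.01 [ 0.5488 -0.085   0.1117] F [ 0.   0.  -0.2] T [-0.   -0.01  0.01]
11.26 [ 0.5489 -0.085   0.1077] F [-0.1 -0.6 -0.1] T [-0.01  0.02  0.  ]
11.51 [ 0.5488 -0.085   0.1037] F [-0.1  0.6  0.6] T [-0.   -0.03 -0.03]
11.76 [ 0.5489 -0.085   0.1019] F [ 0.7 -0.1 -1. ] T [-0.02  0.01 -0.03]
12.01 [ 0.5492 -0.085   0.1006] F [1.1 0.2 1.8] T [-0.05 -0.04  0.05]
12.26 [ 0.5493 -0.085   0.0992] F [-0.   0.9  4. ] T [-0.02 -0.01  0.02]
12.51 [ 0.5494 -0.085   0.0978] F [-0.   1.4  4.9] T [ 0.12 -0.06  0.06]
12.76 [ 0.5494 -0.085   0.0967] F [-1.2  0.9 10.5] T [0.16 0.26 0.  ]
13.01 [ 0.5495 -0.0851  0.0965] F [-7.7  1.5 23.9] T [ 0.36  1.21 -0.02]
```

The fingers are seated on the slot floor and the panel is flush (floor at about 0.0965, 24 N down). Now I turn clockwise with the force held.

Run:
```python
from h import *
c=np.array([.549,-.0850]); z=.0943; a=1.505; n=0
while a>-.10:
    a-=.10
    m.move_l([*c,z],down(a),max_speed=.05); F=m.current_force(); T=m.current_ft_torque(); R=np.array(m.current_tcp_rot())
    print(round(a,3),'act',round(float(np.arctan2(R[1,1],R[0,1])),3),'z',round(z,4),end=' '); st()
    if F[2]<17: z-=.0007
    elif F[2]>32: z+=.0005
    if abs(T[2])>1.0: print('stop'); break
```

```text
1.405 act 1.404 z 0.0943 13.26 [ 0.5496 -0.0853  0.0964] F [-7.5  0.7 26.5] T [ 0.15  1.38 -0.15]
1.305 act 1.304 z 0.0943 13.51 [ 0.5496 -0.0855  0.0964] F [-7.5 -1.  25.6] T [-0.07  1.37 -0.14]
1.205 act 1.204 z 0.0943 13.76 [ 0.5497 -0.0856  0.0964] F [-6.8 -1.4 25.7] T [-0.26  1.37 -0.08]
1.105 act 1.104 z 0.0943 14.01 [ 0.5496 -0.0858  0.0964] F [-7.7 -2.9 26. ] T [-0.53  1.41 -0.06]
1.005 act 1.004 z 0.0943 14.26 [ 0.5496 -0.086   0.0964] F [-7.5 -3.9 26.3] T [-0.81  1.41 -0.07]
0.905 act 0.904 z 0.0943 14.51 [ 0.5495 -0.0862  0.0964] F [-9.  -6.2 25.9] T [-1.08  1.44 -0.11]
0.805 act 0.804 z 0.0943 14.76 [ 0.5495 -0.0863  0.0964] F [-9.3 -7.  26.1] T [-1.25  1.59 -0.09]
0.705 act 0.705 z 0.0943 15.01 [ 0.5494 -0.0865  0.0964] F [-9.6 -9.2 26.4] T [-1.5   1.7  -0.09]
0.605 act 0.605 z 0.0943 15.26 [ 0.5493 -0.0866  0.0964] F [-9.8 -9.9 27.1] T [-1.6   1.76 -0.13]
0.505 act 0.505 z 0.0943 15.51 [ 0.5492 -0.0868  0.0964] F [-11.7 -10.7  27.2] T [-1.84  1.89 -0.11]
0.405 act 0.405 z 0.0943 15.76 [ 0.5491 -0.0869  0.0964] F [-12.3 -12.2  27.1] T [-1.96  2.02 -0.12]
0.305 act 0.305 z 0.0943 16.01 [ 0.5489 -0.0869  0.0964] F [-13.7 -13.4  26.4] T [-2.09  2.19 -0.07]
0.205 act 0.205 z 0.0943 16.26 [ 0.5488 -0.087   0.0964] F [-13.8 -13.   27.6] T [-2.23  2.3  -0.13]
0.105 act 0.105 z 0.0943 16.51 [ 0.5492 -0.0866  0.0964] F [-11.2  -8.9  27.2] T [-1.58  1.88 -0.12]
0.005 act 0.005 z 0.0943 16.76 [ 0.5499 -0.0857  0.0965] F [-5.7 -2.3 24.7] T [-0.48  1.1   0.05]
-0.095 act -0.092 z 0.0943 17.01 [ 0.5503 -0.0853  0.0965] F [-3.4  0.8 24.2] T [0.22 0.76 1.57]
stop
```

Run:
```python
from h import *
c=np.array([.5497,-.0857])
m.move_l([*c,.0955],down(.06),max_speed=.05); st()
m.move_l([*c,.100],max_speed=.03); st()
m.move_l([*c,.20],max_speed=.1); st()
m.move_ptp([*(c-.06*u),.30],down(yaw+np.pi/2)); 
p,d,W=grab('wrist','w2.png'); st(); meas(p,W,d)
```

```text
17.32 [ 0.5505 -0.0857  0.0967] F [-2.   1.7 14.1] T [0.35 0.24 0.14]
17.62 [ 0.5495 -0.0857  0.0998] F [0.2 0.3 0.3] T [-0.03  0.05 -0.01]
18.77 [ 0.5494 -0.0856  0.1994] F [ 0.5 -0.2  0.3] T [-0.03 -0.02  0.07]
20.32 [ 0.4904 -0.0948  0.2997] F [-0.5  0.2  0.3] T [-0.02 -0.01 -0.01]
panel n 9599 tilt along u 0.00403209350029883 z edge 0.10920851178653414 z at axis 0.10894642570901471
blue circle ((0.5478977560997009, -0.08486280590295792), 0.04538240283727646) z 0.11291707136903724
slot n 1148 rect [ 0.5503 -0.084 ] [0.0603 0.027 ] ang mod pi 0.14342369 pca 0.15490074 z 0.09693740701444731
red 39 [ 0.5547 -0.1354  0.1126] ang -1.4824016322106568
green 37 [ 0.4963 -0.0926  0.1128] ang -3.013339080511058
yel 31 [ 0.5096 -0.0905  0.114 ] ang -3.021740636604634
c0 [ 0.55024069 -0.08559376]
```

View pics/w2.png

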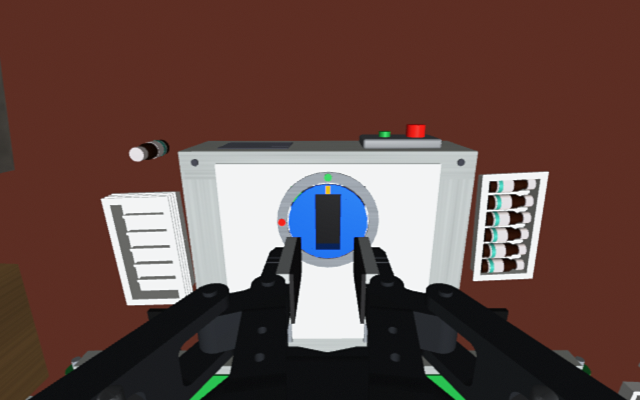

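The pointer at (327,190) is in line with the green dot at (327,177). The slot angle is 0.15 rad, which is the locked position. The panel is flush at z = 0.109, the vial and trays haven't moved, and the arm is clear.

```bash
python3 -c "
from h import *
m.dwell(.3); st(); print(m.sign_off())"
```

```text
20.62 [ 0.4904 -0.0948  0.2999] F [-0.5  0.  -0. ] T [-0.   -0.04  0.05]
the job is handed in; nothing more can be done
None
```

The job is handed in (no verdict came back): the panel was pushed shut and measures flush, the fastener is turned to its stop with the pointer at the green dot, the vial and trays look unmoved in the last picture, and the arm is clear.

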